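Roll a bearing sleeve up the inspection ramp and hold it on the probe

TASK

With the tips or outside of the fingers, push the steel bearing sleeve so that it rolls up the small inspection ramp, slowly and steadily, never letting it shoot ahead or run back down, until it is fully home against the two stop posts and has pushed the brass probe in. Only push the sleeve, do not lift it off the ramp, and do not disturb the amber vial, the dark-rimmed setting ring or the plug gauge beside it. Finish while still holding the sleeve home with the fingers: the program ends with the push kept on, since the sleeve would roll back if let go.

Things in the scene. Friction and masses are not known exactly. Their poses are not given: they have to be found in the camera images.
- sleeve_center (a point): Centre of the loose polished, oily (slippery) steel bearing sleeve with two thin dark bands, 44 mm in diameter, 50 mm long, 0.15 to 0.31 kg, lying across the ramp. It starts at the ramp's foot against a low black bar, its centre 38 mm above the worktop. Its axis is the point's y, across the ramp; the other axes turn as it rolls. Faster than 0.25 m/s counts as having run away.
- ramp_start (a point): Point on the fixed ramp where the sleeve's centre starts, 38 mm above the worktop. x points up the slope (10 degrees), y left across it, z square to the track, whose face is 22 mm below. The rest bar is 14 to 22 mm behind (-x), 5 mm tall; guide strips at both sides (53 mm apart inside, 61 outside) are 8 mm tall: a fingertip 10 mm or more above the track face clears both.
- ramp_home (a point): Point on the ramp where the sleeve's centre lies when fully home on the two steel stop posts: 135 mm up the slope from ramp_start, 61 mm above the worktop, same axes. The post faces are 22 mm ahead (+x); posts and blue probe head stand 30 and 34 mm above the track face and end 70 mm ahead. The ramp stands elsewhere and turned otherwise each time, rising away from the robot.
- probe (a joint): Brass sprung probe between the stop posts, 10 mm in diameter. 0 m: out, standing 6 mm proud of the posts; about 0.006 m: pushed in by the sleeve when it is home on the posts. Its spring pushes back with only 0.5 N (out) to 1.1 N (in); past that the posts are rigid.
- vial_mid (a point): Middle of a small upright amber vial with a black cap, 24 mm in diameter, 54 mm tall, standing loose on the worktop left of the ramp (seen looking uphill), to be left alone.
- ring_mid (a point): Middle of a loose setting ring lying flat, steel with a dark rim, 34 mm in diameter, 12 mm tall, right of the ramp near its foot, to be left alone.
- plug_mid (a point): Middle of a loose double-ended plug gauge lying on the worktop, 92 mm long along its y, 17 mm wide, 15 mm tall, right of the ramp near its top, to be left alone.
Not all that is in view belongs to the job. What is shaped like the part that bears sleeve_center but blue is not meant.

How it is judged:
On the way:
1. the sleeve rolls up the track: half-way up it has turned over by about half a turn (angle between sleeve_center's own z axis and vertical above 1.8 rad and x of sleeve_center in the frame of ramp_home between -0.11 and -0.03 m and z of sleeve_center in the frame of ramp_home below 0.004 m).
At the end, for the whole second after the job is handed in: The sleeve lies on the track within 3 mm of fully home against the stop posts, the probe is pushed in by more than 3 mm, the sleeve is still and the fingers are still pressing on it (more than 0.1 N) (x of sleeve_center in the frame of ramp_home above -0.003 m and z of sleeve_center in the frame of ramp_home between -0.004 and 0.004 m and y of sleeve_center in the frame of ramp_home between -0.004 and 0.004 m and value of joint probe above 0.003 m and contact force between the fingers and sleeve above 0.1 N and linear speed of sleeve below 0.01 m/s); the arm keeps its last pose, push and grip.
It fails at once if the sleeve is lifted more than 10 mm off the track (z of sleeve_center in the frame of ramp_home above 0.01 m).
It fails at once if the sleeve shoots ahead or runs back down (faster than 0.25 m/s) (linear speed of sleeve above 0.25 m/s).
It fails at once if the amber vial is disturbed (moved more than 15 mm) (distance of vial_mid from where it was at the start of the episode above 0.015 m).
It fails at once if the setting ring is disturbed (moved more than 15 mm) (distance of ring_mid from where it was at the start of the episode above 0.015 m).
It fails at once if the plug gauge is disturbed (moved more than 15 mm) (distance of plug_mid from where it was at the start of the episode above 0.015 m).
It also fails if it takes over 38 s, if anything falls off the work surface, if the arm or the gripper's body presses on something with over 40 N, if the wrist force passes 120 N, or if a joint passes its speed limit or range.

ROBOT

A 6-joint arm with a two-finger parallel gripper is mounted at the origin on a cart in front of the work surface, level with it; the furniture and walls round the work are solid. World frame = base frame: x ahead of the robot, y to its left, z up, the work surface at z = 0. Lengths are in m, angles in rad, forces in N, time in s.
With the tool pointing down it reaches from about 0.2 to 0.875 m from the base axis. Payload 3.4 kg.
Tool frame: the origin (TCP) lies on the centre line of the jaws, within the pads' length; the fingertips stand manip.tcp_to_tips ahead of it and the grasp point (between the pads) is the TCP (manip.tcp_to_tips is the distance from the TCP to the fingertips, in m); z points along the fingers, y is the line along which they close (so a half turn about z gives the same grasp; the last joint's range is limited). The gripper opens to 94 mm and grips with 3 to 60 N. Pads are 16 mm wide; open, the fingers measure 119 mm over their backs; the gripper's body (75 mm by 177 mm) begins 78 mm behind the grasp point.
Start: joints at [-1.435, 0.276, 1.505, -0, 1.361, -0.121], TCP at [0.146, -0.556, 0.224] pointing down, gripper open.
Joint ranges: [-2.89, 2.89], [-0.75, 2.08], [0.22, 2.7], [-1.18, 4.32], [0.11, 2.71], [-2.7, 2.7]. Speed limits (rad/s): [2.57, 2.57, 3.14, 3.14, 3.14, 3.14].

INTERFACE

Orientations are given as a rotation vector (axis times angle).
In Python, from workcell import manip, jaws, planner, imaging, ticket gives the robot as it stands. Calls block until the motion is done:
- manip.goto(position, orientation): joint-space move of the TCP to a pose.
- manip.movel(position, attitude=None, max_speed=0.15, max_force=None): straight line of the TCP; attitude=None keeps the orientation; max_speed is the mean speed in m/s. With max_force (N) it stops when the force on the tool has changed by that much, and returns True; else False.
- manip.goto_joints(angles): joint-space move.
- jaws.set_gripper(opening, squeeze=None): finger opening in m; squeeze is the grip in N (None keeps the last); returns when the fingers have stopped.
- manip.wait(seconds).
- planner.ik(position, orientation): joint angles nearest the present ones, or None.
- imaging.snapshot(name): name is "side" or "top"; returns a dict with "color" (400x640x3 uint8, blue, green, red), "intrinsics" (3x3 intrinsics, pixels), "rvec" (rotation vector, rad) and "tvec" (3), from world to camera coordinates, as OpenCV has them. Camera axes: x right, y down, z forward; pixel columns grow to the right and rows downward; lengths in m; the calibration is good to about 2 mm. A picture is of the moment at which its call begins. There is no depth.
A pose or a line that the arm cannot do raises manip.MotionError and nothing moves.
- ticket.job_done(): hands the job in; it is judged then, once.
Readings, each from a call of its own:
- manip.read_clock(): time.
- manip.read_joint_pos(): joint angles.
- manip.read_dq(): joint speeds.
- manip.read_joint_torque(): joint torques, N m.
- manip.read_position(): TCP position.
- manip.read_orientation(): TCP orientation.
- manip.read_contact_force(): force on the tool from outside, world axes, zero at the start.
- manip.read_moment(): the same for the moment, N m.
- manip.read_width(): finger opening in m.
- manip.read_grasp_force(): force on a finger pad.
Only numpy, scipy, OpenCV 4.12 (cv2) and the standard library are available. Lean on these libraries where they do the work, as an engineer would, in place of code of your own. Each camera call takes 0.05 s, during which the arm holds its last target. There are 200 camera calls.

## Working session

There is one attempt and no reset: what is moved stays moved. The work goes in short steps, each a Python script; the robot and the scene stay as the last script left them, time stands still between calls to the robot, and variables do not carry over. Pictures are saved under pics/ and viewed, at most 10 in all, crops included, and the job is handed in when it is done.

```bash
mkdir -p pics; python3 - <<'E'
from workcell import manip, imaging
import cv2
for n in("top","side"):
    s=imaging.snapshot(n); cv2.imwrite(f"pics/{n}0.png",s["color"]); print(n,s["intrinsics"].tolist(),s["rvec"],s["tvec"])
print(manip.tcp_to_tips,manip.read_clock(),manip.read_orientation(),manip.read_contact_force())
E
```

```text
top [[449.7756529441792, 0.0, 318.5621459207654], [0.0, 449.7756529441792, 199.67793446943858], [0.0, 0.0, 1.0]] [ 2.21415711 -2.14859841  0.0925533 ] [-0.21437691  0.47814454  0.87676871]
side [[438.92075785156095, 0.0, 313.9322903166472], [0.0, 438.92075785156095, 193.7227353934758], [0.0, 0.0, 1.0]] [ 0.12120423 -2.69959609  1.47673785] [0.44989239 0.17293132 0.70485436]
0.019 0.1 [-3.11416083e+00 -4.02090725e-01 -3.21932367e-05] [ 0.24507902 -0.76252815 -0.22234242]
```

View pics/top0.png

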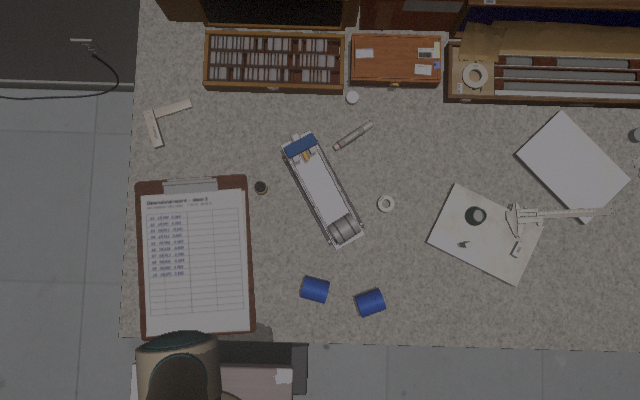

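View pics/side0.png

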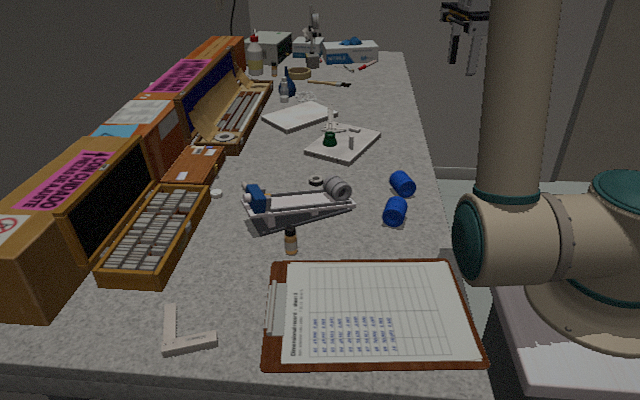

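```bash
python3 - <<'E'
import cv2
a=cv2.imread("pics/top0.png")[125:255,260:400]; cv2.imwrite("pics/tc.png",cv2.convertScaleAbs(cv2.resize(a,(560,520),interpolation=cv2.INTER_CUBIC),alpha=1.3))
a=cv2.imread("pics/side0.png")[165:245,230:370]; cv2.imwrite("pics/sc.png",cv2.resize(a,(700,400),interpolation=cv2.INTER_CUBIC))
E
```

```text
(no output)
```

View pics/tc.png

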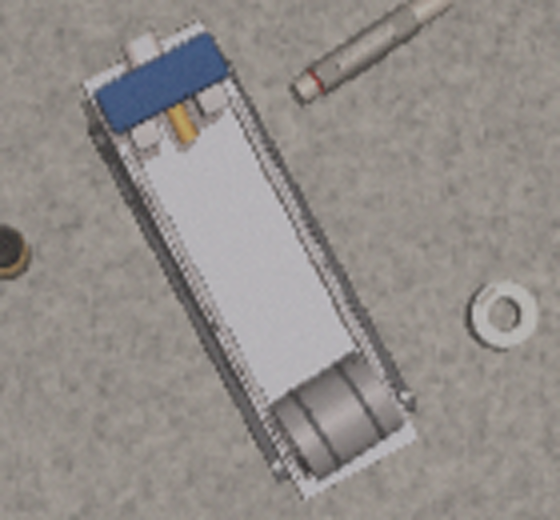

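View pics/sc.png

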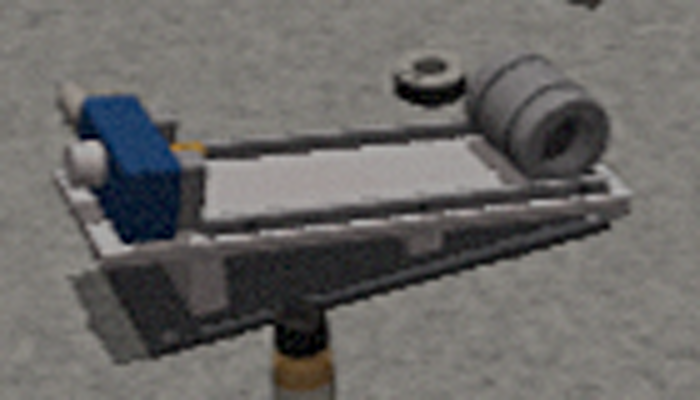

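```bash
cat > h.py <<'E'
import numpy as np,cv2
from scipy.spatial.transform import Rotation as R
C={"top":([449.7756529,318.5621459,199.6779345],[2.21415711,-2.14859841,0.0925533],[-0.21437691,0.47814454,0.87676871]),
"side":([438.9207579,313.9322903,193.7227354],[0.12120423,-2.69959609,1.47673785],[0.44989239,0.17293132,0.70485436])}
def bp(n,uv,z):
    k,r,t=C[n]; M=R.from_rotvec(r).as_matrix(); d=M.T@np.array([(uv[0]-k[1])/k[0],(uv[1]-k[2])/k[0],1]); c=-M.T@np.array(t)
    return c+d*(z-c[2])/d[2]
def pj(n,p):
    k,r,t=C[n]; q=R.from_rotvec(r).as_matrix()@np.array(p)+t; return np.array([k[0]*q[0]/q[2]+k[1],k[0]*q[1]/q[2]+k[2]])
tc=lambda u,v:(u/4+260-.375,v/4+125-.375)
sc=lambda u,v:(u/5+230-.4,v/5+165-.4)
E
python3 - <<'E'
from h import *
from scipy.optimize import least_squares
a=np.radians(10)
def frame(p):
    Rm=R.from_euler('ZY',[p[2],-a]).as_matrix(); return Rm,np.array([p[0],p[1],.038])
# (view, pixel, local point in ramp_start frame; nan-> lateral midline only)
def sil(n,Rm,o): # sleeve silhouette bounding quad centre in image
    th=np.linspace(0,2*np.pi,73); P=[pj(n,o+Rm@np.array([.022*np.cos(t),y,.022*np.sin(t)])) for t in th for y in(-.025,.025)]
    return cv2.convexHull(np.float32(P))[:,0]
b=bp("top",tc(360,463),.012);t=bp("top",tc(142,55),.052);d=t-b
print("bottom mid",b,"top mid",t,"yaw",np.arctan2(d[1],d[0]),"len",np.linalg.norm(d))
for q in[(305,497),(415,430)]:print(bp("top",tc(*q),.012))
for q in[(85,88),(200,22)]:print(bp("top",tc(*q),.052))
s0=bp("top",tc(338,415),.038);print("sleeve",s0)
for n,q,z in[("top",tc(-2+4,243),.054),("top",tc(504,316),.012),("top",tc(305,88),.0075)]:print("vial/ring/plugend",bp(n,q,z))
F=[("top",tc(182,123),[.135+.016,0,.0]),("side",sc(571,135),[0,.025,0]),]
L=[("top",tc(305,497),.0),("top",tc(415,430),.0)]
obs=[("top",sil_) for sil_ in []]
def res(p):
    Rm,o=frame(p); r=[]
    for n,q,l in F: r+=list(pj(n,o+Rm@np.array(l))-q)
    h=sil("top",Rm,o)
    m=cv2.moments(h); r+=list(2*(np.array([m['m10'],m['m01']])/m['m00']-tc(338,414)))
    for m1,l in[(tc(360,463),[-.025,0,-.022]),(tc(142,55),[.205,0,-.022])]:
        u=Rm@np.array([0,1,0]); e=pj("top",o+Rm@np.array(l))-m1; ax=pj("top",o+Rm@[.2,0,-.022])-pj("top",o+Rm@[0,0,-.022]); ax/=np.linalg.norm(ax); r.append(2*(e[0]*ax[1]-e[1]*ax[0]))
    return r
f=least_squares(res,[s0[0],s0[1],np.arctan2(d[1],d[0])]);print(f.x,np.round(f.fun,2))
Rm,o=frame(f.x)
# overlay
for n in C:
    im=cv2.imread(f"pics/{n}0.png"); x0,y0=(260,125) if n=="top" else (230,165); k=4
    im=cv2.resize(im[y0:y0+130,x0:x0+140],None,fx=4,fy=4,interpolation=cv2.INTER_CUBIC)
    T=lambda l:tuple(int(v) for v in (pj(n,o+Rm@np.array(l))-(x0,y0)+.375)*4)
    h=((sil(n,Rm,o)-(x0,y0)+.375)*4).astype(int); cv2.polylines(im,[h],1,(0,0,255))
    h=((sil(n,Rm,o+Rm@[.135,0,0])-(x0,y0)+.375)*4).astype(int); cv2.polylines(im,[h],1,(0,255,0))
    for y in(-.0305,.0305,-.0265,.0265): cv2.line(im,T([-.022,y,-.014]),T([.205,y,-.014]),(0,255,255))
    cv2.line(im,T([.157,-.03,.008]),T([.157,.03,.008]),(255,0,255))
    cv2.imwrite(f"pics/ov_{n}.png",im)
E
python3 -c "
import cv2,numpy as np
cv2.imwrite('pics/ov.png',cv2.resize(np.hstack([cv2.imread('pics/ov_top.png'),cv2.imread('pics/ov_side.png')]),None,fx=.71,fy=.71,interpolation=cv2.INTER_AREA))"
```

```text
bottom mid [ 0.40537556 -0.26438097  0.012     ] top mid [ 0.59984361 -0.15074776  0.052     ] yaw 0.5288165984630289 len 0.2287582334446324
[ 0.38768216 -0.23737609  0.012     ]
[ 0.42262945 -0.29148717  0.012     ]
[ 0.58276123 -0.12367644  0.052     ]
[ 0.61699795 -0.17839554  0.052     ]
sleeve [ 0.42846019 -0.25120845  0.038     ]
vial/ring/plugend [ 0.50575964 -0.08677704  0.054     ]
vial/ring/plugend [ 0.48113376 -0.33499655  0.012     ]
vial/ring/plugend [ 0.59506094 -0.23202459  0.0075    ]
[ 0.42944233 -0.25052294  0.52978711] [ 1.84  3.72 -2.44  2.86 -0.22 -0.72 -0.13  0.11]
```

View pics/ov.png

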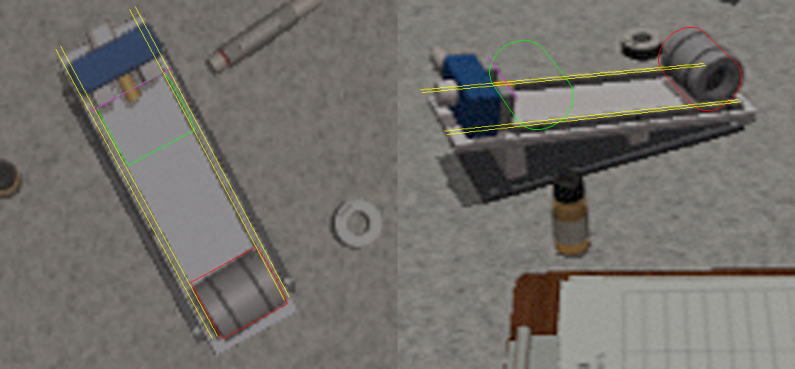

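```bash
cat >> h.py <<'E'
yaw=.529; O=np.array([.4285,-.2512,.038])
Rr=R.from_euler('ZY',[yaw,-np.radians(10)]).as_matrix()
RV=R.from_matrix(Rr@np.diag([1,-1,-1])).as_rotvec()
W=lambda x,y,z:O+Rr@np.array([x,y,z])
def loc(p): return Rr.T@(np.array(p)-O)
E
python3 - <<'E'
from h import *
from workcell import manip,jaws,planner
for p in[(-.06,0,.10),(-.06,0,.009),(.107,0,.009)]: print(planner.ik(W(*p),RV))
jaws.set_gripper(.016,10)
manip.goto(W(-.06,0,.10),RV)
manip.movel(W(-.06,0,.009),RV,max_speed=.08)
print(manip.read_clock(),loc(manip.read_position()),manip.read_width())
f=Rr.T@manip.read_contact_force(); print(f)
hit=manip.movel(W(-.034,0,.009),RV,max_speed=.02,max_force=3)
print(hit,manip.read_clock(),loc(manip.read_position()),Rr.T@manip.read_contact_force())
from workcell import imaging
ims=[cv2.resize(imaging.snapshot(n)["color"][y:y+130,x:x+140],None,fx=2.8,fy=2.8,interpolation=cv2.INTER_CUBIC) for n,x,y in(("top",260,125),("side",260,125))]
cv2.imwrite("pics/a.png",np.hstack(ims))
E
```

```text
[-0.96661296  0.17110389  1.93136317  0.20276328  1.03501297 -0.02823437]
[-0.93097742  0.29620956  2.0462565   0.2442532   0.79469362 -0.06032976]
[-0.59848022  0.34015283  1.8685168   0.20703499  0.86809766  0.3143537 ]
3.9833 [-0.05992873 -0.00040523  0.00936603] 0.015911715732390707
[-0.10913088  0.71246319  0.26463795]
False 5.4333 [-3.40879782e-02  4.14007691e-06  8.99603264e-03] [ 1.04097753 -0.00974428  0.07709011]
```

View pics/a.png

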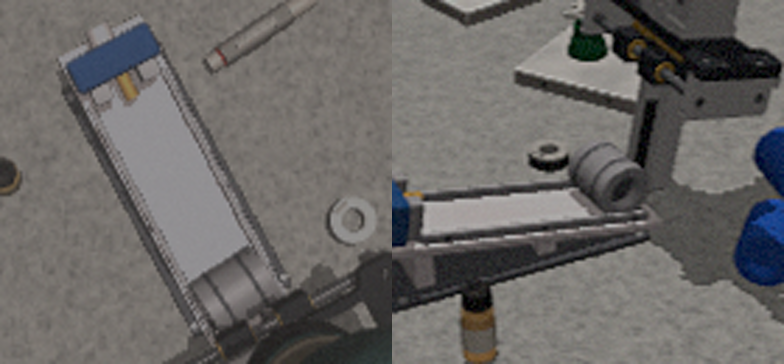

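The picture shows the fingers just behind the sleeve, tips clear of the track, and the sleeve still on its bar (left view about (235,285)). Next I push slowly.

```bash
python3 - <<'E'
from h import *
from workcell import manip,imaging
for x,f in((-.026,8),(.04,8),(.09,8),(.115,5)):
    h=manip.movel(W(x,0,.009),RV,max_speed=.02,max_force=f)
    print(h,manip.read_clock(),loc(manip.read_position()),Rr.T@manip.read_contact_force())
    if h and x<.1: break
manip.wait(.5)
print(loc(manip.read_position()),Rr.T@manip.read_contact_force())
ims=[cv2.resize(imaging.snapshot(n)["color"][y:y+130,x:x+140],None,fx=2.8,fy=2.8,interpolation=cv2.INTER_CUBIC) for n,x,y in(("top",260,115),("side",230,125))]
cv2.imwrite("pics/b.png",np.hstack(ims))
E
```

```text
False 6.0833 [-2.58055611e-02 -1.55554742e-05  8.97930272e-03] [-0.08872493 -0.39189583 -0.22954611]
False 9.5333 [ 3.99578081e-02 -5.40026182e-07  9.00598682e-03] [-0.23822478 -0.92994607  0.94784418]
False 12.1833 [ 8.99596541e-02 -1.07612272e-05  9.01056881e-03] [-0.72905079 -0.10609549  1.01470631]
True 12.9417 [0.10281075 0.0002598  0.00867097] [-1.68429314  0.15351882  0.76317128]
[0.10192882 0.00099937 0.00829269] [-0.39311667 -1.09524839 -0.3282499 ]
```

View pics/b.png

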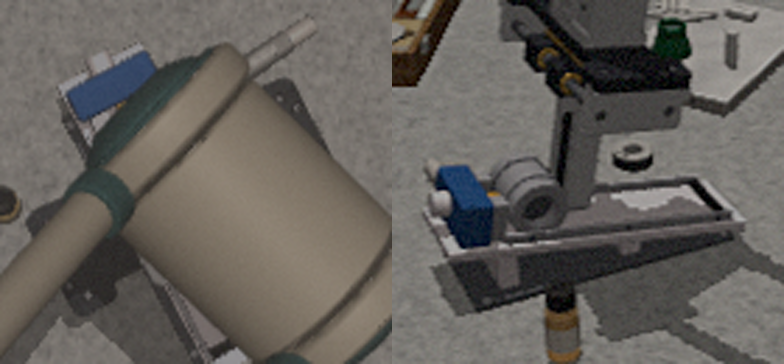

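The side view shows the sleeve close to the posts. I'll press in small steps and watch the averaged force.

```bash
python3 - <<'E'
from h import *
from workcell import manip
def F():
    a=[]
    for _ in range(8): manip.wait(.02); a.append(Rr.T@manip.read_contact_force())
    return np.mean(a,0).round(2)
print(F())
for x in np.arange(.1025,.1125,.001):
    manip.movel(W(x,0,.009),RV,max_speed=.01)
    f=F(); print(round(x,4),round(manip.read_clock(),2),loc(manip.read_position()).round(4),f)
    if f[0]<-8: break
E
```

```text
[-0.6   0.45 -0.23]
0.1025 14.07 [0.1023 0.0003 0.0089] [-1.3   0.58 -0.3 ]
0.1035 14.45 [0.1031 0.0003 0.0089] [-3.55  0.85  0.4 ]
0.1045 14.83 [0.1032 0.0003 0.0089] [-6.54  0.44  1.66]
0.1055 15.22 [0.1033 0.0004 0.0089] [-9.05  0.25  2.36]
```

```bash
python3 - <<'E'
from h import *
from workcell import manip,imaging
manip.wait(.5);f=[]
for _ in range(8): manip.wait(.02); f.append(Rr.T@manip.read_contact_force())
print(loc(manip.read_position()),np.mean(f,0))
cv2.imwrite("pics/c.png",cv2.resize(imaging.snapshot("side")["color"][170:220,235:315],None,fx=7,fy=7,interpolation=cv2.INTER_CUBIC))
E
```

```text
[0.10331894 0.0003498  0.00888635] [-9.11248119  0.3442672   2.64200894]
```

View pics/c.png

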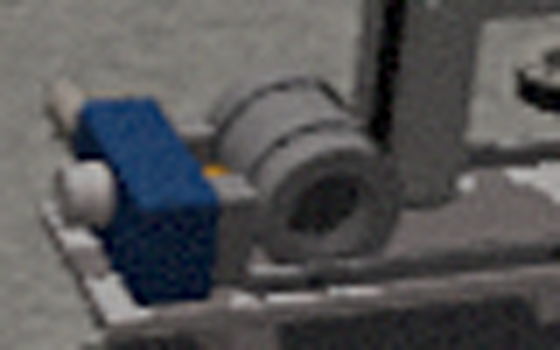

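The sleeve sits against the post (crop about (250,200)) with the finger pressing behind it. The contact is rigid, with a steady push of about 9 N.

```bash
python3 -c "
from workcell import ticket
print(ticket.job_done())"
```

```text
the job is handed in; nothing more can be done
None
```

I pushed the sleeve slowly up the ramp until it stopped hard against the posts, and handed the job in at about 16 s with the fingers still pressing at about 9 N; the hand-in returned no verdict, and I judged the probe to be in from the rigid stop rather than from a reading.

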